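# Let the ratchet clamp off the repaired tin

### The job

The glue on the tin's new knob has set: press the clamp's red thumb paddle down to lift the sprung pawl off the ratchet wheel, gently (keep every push on the clamp below 20 N), and keep it down until the jaw has crept all the way back, with the tin still standing in its place. Then let go of the paddle, lift the tin out and set it down upright, without dropping it, wholly on the round cork mat. Leave the other things on the cart where they are.

Things in the scene. Friction and masses are not known exactly. Their poses are not given: they have to be found in the camera images.
- clamp: Ratchet clamp, fixed to the cart top. Origin under the tin's seat, z up; it clamps along its y axis. Grey base plate 80 x 310 mm, 12 mm thick (y -250 to +60 mm). Blue jaws 56 mm wide (x), tops 55 mm above the cart top: fixed one at y +29 to +45 mm, moving one at y -29 to -52 mm with a rack bar behind it towards -y.
- wheel_axle (a point): Axle of the steel ratchet wheel: 68 mm across, axle along the clamp's x. The wheel is geared to the jaw; one tooth is 6 mm of jaw travel. If the paddle is let up early, the pawl drops into the next tooth.
- pawl_pivot (a point): Pivot of the yellow pawl lever. Its nose sits in the top of the wheel (clamp +y side); its cranked tail (-y side) carries the red paddle 55 mm from the pivot, about level with it. Pushing the paddle down 6 to 8 mm lifts the nose clear; a firm stop comes at 9 mm. It resists with 3 to 5 N at first and 6 to 10 N as the nose comes clear and at the stop.
- release_pad (a point): Where the centre of the top face of the red thumb paddle (34 mm along x, 28 mm along y, 7 mm thick, brass screw stem) would be at its mid-setting, 77 mm above the cart top. This point belongs to the clamp and does not follow the paddle: its screw is set up to 13 mm higher or lower, so the real height must be felt for. Axes as the clamp's.
- jaw (a joint): Travel of the moving jaw in m: 0 clamped on the tin, 0.024 fully back (it moves towards the clamp's -y). A damped return spring draws it back in about 2 s while the pawl is held off. A sprung rubber pad on it follows the tin by the first 3 mm.
- tin: Closed aluminium tin, 58 mm across and 94 mm high (lid rim 59.6 mm), with a wooden knob 22 mm across and 10 mm high on the lid, 0.2 to 0.42 kg. Origin at the centre of its underside, z up. It stands on the clamp's base plate, its foot 12 mm above the cart top, between the jaws.
- cork_mat: Round cork mat, fixed, 110 mm across, 8 mm thick. Origin at the centre of its underside.
- bowl: Clear glass bowl, 140 mm across, 60 mm high, origin at the centre of its underside. Leave it.
- mug: Red ceramic mug, 80 mm across, 90 mm high, origin at the centre of its underside. Leave it.
- jar: Amber glass jar with a white cap, 60 mm across, 100 mm high, origin at the centre of its underside. Leave it.
- spatula: Wooden spatula lying flat, 280 mm long along its x axis, origin on its underside. Leave it.
- can: Food can with a green band, 66 mm across, 100 mm high, origin at the centre of its underside. Leave it.
- shaker: White salt shaker, 44 mm across, 80 mm high, origin at the centre of its underside. Leave it.
- spoon: Steel spoon lying flat, 200 mm long along its x axis, origin on its underside. Leave it.
Things that resemble listed ones, but are neither listed nor needed, are in the scene too. There is more than one size of the cork_mat; the job needs the larger.

How it is judged:
On the way, in this order (a step that is already met when the one before it is completed fails the run):
1. the pawl is held off until the jaw is fully back, the tin still standing in its place (value of joint jaw above 0.022 m and distance of tin from where it was at the start of the episode below 0.012 m and angle between tin's own z axis and vertical below 0.1 rad), for 0.2 s.
2. the tin is lifted out of the clamp (z of tin in the frame of clamp above 0.045 m), for 0.1 s.
At the end, for the whole second after the job is handed in: The tin stands upright (within 0.08 rad) and at rest with its whole foot on the cork mat (its centre within 26 mm of the mat's), and the clamp's jaw is fully back (at least 22 mm of its 24 mm) (horizontal distance between tin and cork_mat below 0.026 m and z of tin in the frame of cork_mat between 0.005 and 0.011 m and angle between tin's own z axis and vertical below 0.08 rad and linear speed of tin below 0.02 m/s and value of joint jaw above 0.022 m); the robot touches nothing.
It fails at once if the clamp (paddle included) is pushed with more than 20 N (contact force between any of the fingers, the arm and clamp above 20 N).
It fails at once if the tin is dropped (faster than 0.45 m/s with no finger on it) (linear speed of tin above 0.45 m/s and contact force between the fingers and tin below 0.1 N).
It fails at once if the tin is tipped by more than 0.6 rad (angle between tin's own z axis and vertical above 0.6 rad).
It fails at once if another thing is moved by more than 30 mm (distance of any of bowl, mug, jar, spatula, can, shaker, spoon from where it was at the start of the episode above 0.03 m).
It also fails if it takes over 64 s, if anything falls off the work surface, if the arm or the gripper's body presses on something with over 40 N, if the wrist force passes 120 N, or if a joint passes its speed limit or range.

### The arm

A 7-joint arm with a two-finger parallel gripper is mounted at the origin on the work surface. World frame = base frame: x ahead of the robot, y to its left, z up, the work surface at z = 0. Lengths are in m, angles in rad, forces in N, time in s.
With the tool pointing down it reaches from about 0.4 to 0.85 m from the base axis. Payload 4.5 kg.
Tool frame: the origin (TCP) lies at the centre of the arm's flange, where the gripper is bolted on; the fingertips stand 166 mm ahead of it and the grasp point (between the pads) lies 147 mm ahead of it (r.grip_depth is the distance from the TCP to the grasp point, in m); z points along the fingers, y is the line along which they close (so a half turn about z gives the same grasp; the last joint's range is limited). The gripper opens to 88 mm and grips with 3 to 60 N. Pads are 18 mm wide; open, the fingers measure 123 mm over their backs; the gripper's body (75 mm by 187 mm) begins 45 mm behind the grasp point.
Start: joints at [-1.144, 0.689, -0.195, 1.565, 0.157, 0.902, -0.215], TCP at [0.239, 0.577, 0.405] pointing down, gripper open.
Joint ranges: [-3.01, 3.01], [-0.46, 2.08], [-1.47, 1.51], [0.13, 2.56], [-1, 4.14], [0.04, 2.09], [-2.66, 2.66]. Speed limits (rad/s): [2.57, 2.57, 3.14, 3.14, 3.14, 3.14, 3.14].

### API

Orientations are given as a unit quaternion [x, y, z, w].
In Python, from plant import status, cams, r, finder gives the robot as it stands.
- The arm moves only by the tool play_rows, never from a script. Its argument "rows" is a list of rows, each a list of 7 numbers: the opening in per cent of the stroke, from 0 (shut) to 100 (fully open), then the shift along the tool's x, y, z in m, then the turn, a rotation vector about the tool's x, y, z in degrees. A call has 1 to 8 rows; each row shifts and turns the commanded pose from where the row before left it, along the tool's axes as they then stand; what a row does not reach is not made up. A row lasts 1/8 s, in which the tool goes at most 62.5 mm and 10.7 degrees, less where a joint would pass 70% of its speed; a pose out of reach is approached as far as the arm can. A call with a gripper value outside its range is refused whole. The fingers move at their own pace and stop on an object; "grip_force" is the grip in N (left out, the last holds). Time passes only in rows, so rows that do not move let the fingers close. It gives the time, the measured TCP pose, the force, the opening and the grip force at its end, in the units of the state.
- status.get_state(): the state, without advancing time (a new reading comes with each control period).
- cams.snapshot(name): name is "scene" or "top"; returns the picture (420x560x3 uint8, red, green, blue); there is no depth.
- cams.camera_params(name): a dict with "vfov" (degrees; the focal length in pixels is half the picture's height over the tangent of half this angle, whatever the lens; pixels are square), "cx", "cy" (the principal point, pixels), "R" (3x3) and "t" (3): a world point X has camera coordinates R X + t. Camera axes: x right, y down, z forward; pixel columns grow to the right and rows downward; lengths in m; the calibration is good to about 2 mm. A picture is of the moment at which its call begins. camera_params takes no time and is no camera call.
- r.finish_job(): hands the job in; it is judged then, once.
Trained networks look in the newest picture that a camera, given by its name, has taken for a name from the list of things; names that differ only in an ending like _2 or _b are one class to them, and where a whole thing is asked for, a point or a joint stands for the part that bears it (a point fixed in the world has none). Each returns a list of dicts, best first, with "score" (0 to 1); they miss things now and then, are a little off and sometimes report something else, mostly with a low value. They report only what shows in the picture. A call takes as long as a camera call. They do not tell look-alikes from the thing itself.
- finder.spot_in(camera, label): "at" ([x, y, z] in m, in the coordinates of the camera as it stood for that picture, good to about 4 mm: the middle of the surface that is visible of it).
- finder.regions_of(camera, label): "mask" (420x560 bool, what is visible of it).
The state is a dict: "clock": time; "q": joint angles; "qd": joint speeds; "joint_torque": joint torques, N m; "tool_pos": TCP position; "eef_rot": TCP orientation; "contact_force": force on the tool from outside, world axes, zero at the start; "moment": the same for the moment, N m; "opening": opening from 0.0 (shut) to 1.0 (fully open); "finger_force": force on a finger pad.
Only numpy, scipy, OpenCV 4.12 (cv2) and the standard library are available. Lean on these libraries where they do the work, as an engineer would, in place of code of your own. Each camera call takes 0.05 s, during which the arm holds its last target. There are 200 camera calls.

## Working session

There is one attempt and no reset: what is moved stays moved. The work goes in short steps, Python scripts to look and compute and a tool call to move; the robot and the scene stay as the last step left them, time stands still between calls to the robot, and variables do not carry over. Pictures are saved under pics/ and viewed, at most 12 in all, crops included, and the job is handed in when it is done.

Besides the shell and the picture viewer there is one more tool, called as name([rows], argument=value, ...), one row to a line, values as JSON. play_rows: Moves the arm, as the interface text tells. Its arguments: {"type":"object","properties":{"rows":{"type":"array","items":{"type":"array","items":{"type":"number"}}},"grip_force":{"type":"number"}},"required":["rows"]}

```bash
mkdir -p pics; ls
cat > h.py <<'E'
import numpy as np, cv2
from plant import status, cams, r, finder
def snap(n,f=None):
    im=cams.snapshot(n)
    if f: cv2.imwrite('pics/'+f,im[:,:,::-1])
    return im
def cp(n):
    p=cams.camera_params(n); f=210/np.tan(np.radians(p['vfov'])/2)
    return p,f,np.array(p['R']),np.array(p['t'])
def proj(n,X):
    p,f,R,t=cp(n); c=R@np.array(X)+t; return np.array([p['cx']+f*c[0]/c[2],p['cy']+f*c[1]/c[2]])
def ray(n,uv):
    p,f,R,t=cp(n); d=R.T@np.array([(uv[0]-p['cx'])/f,(uv[1]-p['cy'])/f,1]); return -R.T@t,d
def atz(n,uv,z):
    o,d=ray(n,uv); return o+d*(z-o[2])/d[2]
def toworld(n,c):
    p,f,R,t=cp(n); return R.T@(np.array(c)-t)
E
python3 - <<'E'
from h import *
np.set_printoptions(precision=4,suppress=True)
for n in('scene','top'):
    snap(n,n+'0.png'); p,f,R,t=cp(n); print(n,f,'pos',-R.T@t,'fwd',R[2])
    for l in['clamp','wheel_axle','release_pad','tin','cork_mat','jar','mug','can','bowl','shaker','spatula','spoon']:
        for d in finder.spot_in(n,l)[:3]:
            w=toworld(n,d['at']); print(l,round(d['score'],2),w,proj(n,w).round())
print(status.get_state())
E
```

```text
pics
scene 383.64491616437067 pos [ 1.0654 -0.0421  0.7125] fwd [-0.6261  0.0344 -0.779 ]
clamp 0.81 [ 0.5866 -0.0042  0.0169] [292. 243.]
wheel_axle 0.56 [ 0.5837 -0.0084  0.0168] [290. 242.]
release_pad 0.75 [ 0.5841 -0.0066  0.02  ] [291. 241.]
tin 0.69 [0.5509 0.1116 0.0961] [346. 205.]
tin 0.28 [0.3553 0.291  0.01  ] [399. 166.]
cork_mat 0.94 [ 0.479  -0.2844  0.0074] [171. 214.]
cork_mat 0.82 [ 0.5234 -0.4143  0.0059] [111. 232.]
jar 0.58 [0.5047 0.4061 0.068 ] [471. 191.]
mug 0.74 [ 0.7474 -0.079   0.0493] [258. 306.]
can 0.66 [0.3932 0.0307 0.0748] [301. 162.]
can 0.35 [0.5481 0.1074 0.0961] [344. 204.]
bowl 0.7 [ 0.6894 -0.345   0.0336] [123. 290.]
shaker 0.92 [0.6996 0.3591 0.0445] [478. 273.]
shaker 0.58 [0.5075 0.4074 0.0701] [472. 192.]
shaker 0.22 [ 0.5851 -0.0082  0.0152] [290. 243.]
spatula 0.83 [ 0.2926 -0.2469  0.0056] [194. 159.]
spoon 0.66 [0.3534 0.2905 0.0115] [399. 165.]
top 390.6628904681645 pos [ 0.4122 -0.0099  0.9781] fwd [ 0.1393  0.0322 -0.9897]
clamp 0.76 [ 0.5607 -0.0029  0.0124] [285. 206.]
wheel_axle 0.85 [ 0.556  -0.0039  0.0138] [285. 208.]
tin 0.61
[... 535 characters left out ...]
-0.0025  0.0135] [285. 208.]
spatula 0.94 [ 0.2872 -0.2417  0.0055] [382. 320.]
spatula 0.35 [ 0.4729 -0.2841  0.0059] [398. 243.]
spoon 0.92 [0.3525 0.2929 0.0143] [162. 288.]
{'clock': 1.3, 'q': array([-1.1442,  0.6891, -0.1946,  1.5653,  0.1573,  0.9025, -0.2151]), 'qd': array([-0.0007,  0.0005,  0.0002,  0.0008, -0.0013,  0.0011, -0.0005]), 'joint_torque': array([  0.0003, -52.7473,  -1.2669, -15.3729,  -0.0519,  -0.0007,
         0.    ]), 'tool_pos': array([0.2392, 0.5774, 0.4047]), 'eef_rot': array([ 0.1951,  0.9808,  0.    , -0.    ]), 'contact_force': array([ 0.802 , -0.2111, -0.2208]), 'moment': array([-0.0038,  0.0131, -0.0004]), 'finger_force': 0.0, 'opening': 0.9968127297223576}
```

View pics/scene0.png

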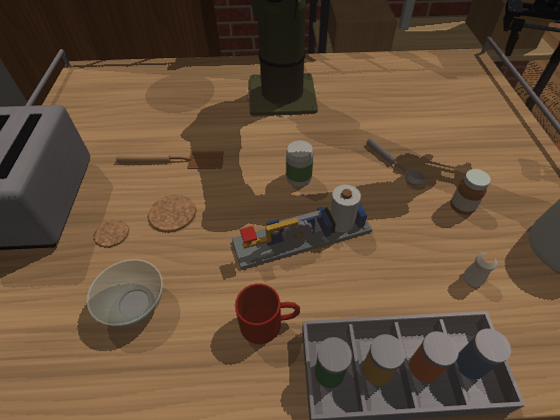

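View pics/top0.png

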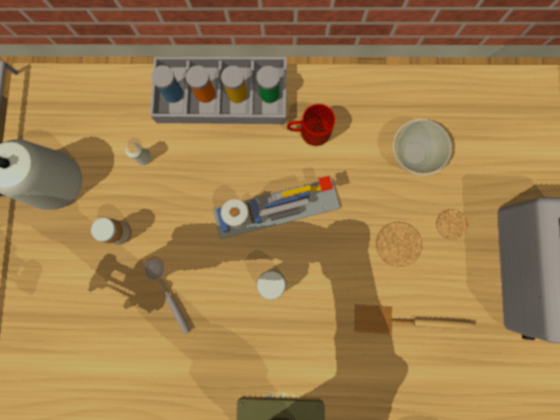

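The scene view shows the clamp with the tin at (345,208) and the red paddle at (249,234). In the top view the tin is at (234,212) and the paddle at (326,184). There are two cork mats. The one at scene (171,212) / top (399,244) is clearly larger than the one at scene (111,232) / top (451,223), so it is the one meant. I'll confirm that in a crop and triangulate.

```bash
cat > m.py <<'E'
from h import *
np.set_printoptions(precision=4,suppress=True)
S=cv2.imread('pics/scene0.png'); T=cv2.imread('pics/top0.png')
def blob(im,box,f):
    x0,y0,x1,y1=box; c=im[y0:y1,x0:x1]; h=cv2.cvtColor(c,cv2.COLOR_BGR2HSV).astype(int)
    m=f(h[...,0],h[...,1],h[...,2]).astype('uint8'); n,l,s,ce=cv2.connectedComponentsWithStats(m)
    k=1+s[1:,4].argmax(); return ce[k]+[x0,y0],s[k]
def tri(a,b):
    o1,d1=ray('scene',a);o2,d2=ray('top',b)
    k=np.linalg.lstsq(np.c_[d1,-d2],o2-o1,rcond=None)[0]; p=o1+k[0]*d1;q=o2+k[1]*d2
    return (p+q)/2,np.linalg.norm(p-q)
red=lambda h,s,v:((h<6)|(h>174))&(s>150)&(v>90)
a,sa=blob(S,(232,220,265,250),red); b,sb=blob(T,(312,170,340,198),red)
print('paddle',a,sa,b,sb,tri(a,b))
kn=lambda h,s,v:(h<20)&(s>80)
a,sa=blob(S,(336,184,358,202),kn); b,sb=blob(T,(224,202,246,222),kn)
print('knob',a,sa,b,sb,tri(a,b))
for n in('scene','top'):
    for d in finder.regions_of(n,'cork_mat')[:3]:
        m=d['mask'].astype('uint8'); ys,xs=np.nonzero(m)
        P=np.array([atz(n,(x,y),.008)[:2] for x,y in zip(xs,ys)],dtype='float32')
        e=cv2.minEnclosingCircle(P); print(n,'mat',d['score'],P.mean(0),e, xs.mean(),ys.mean())
    for d in finder.regions_of(n,'tin')[:1]:
        ys,xs=np.nonzero(d['mask']); print('tin mask',xs.min(),xs.max(),ys.min(),ys.max())
c=cv2.resize(T[160:250,205:350],None,fx=5.5,fy=5.5,interpolation=cv2.INTER_CUBIC)[:495]
cv2.imwrite('pics/c_top.png',c)
c=cv2.resize(S[180:270,80:270],None,fx=4.2,fy=4.2,interpolation=cv2.INTER_CUBIC); cv2.imwrite('pics/c_sc.png',c)
E
python3 m.py
```

```text
paddle [248.0739 233.5568] [  8   6  17  16 176] [326.117  183.9043] [ 7  8 14 13 94] (array([ 0.6032, -0.0972,  0.0826]), np.float64(0.0034925432786770557))
knob [346.4156 193.3636] [ 6  5 10 10 77] [233.8308 211.6769] [ 6  6  9  9 65] (array([0.5311, 0.1121, 0.1102]), np.float64(0.002647344602274271))
scene mat 0.93 [ 0.5274 -0.4152] ((0.5264919996261597, -0.41564175486564636), 0.04217924177646637) 110.0571791613723 232.72681067344345
scene mat 0.68 [ 0.4757 -0.2829] ((0.4740962088108063, -0.282115638256073), 0.05695665627717972) 171.68476621417798 212.53544494720964
tin mask 450 489 169 214
top mat 0.77 [ 0.5224 -0.414 ] ((0.522847592830658, -0.41375529766082764), 0.038616180419921875) 451.4153439153439 224.0079365079365
top mat 0.68 [ 0.4709 -0.2833] ((0.47089311480522156, -0.28301411867141724), 0.05609976127743721) 398.36845348120767 244.04497843499692
tin mask 221 249 199 228
```

View pics/c_top.png

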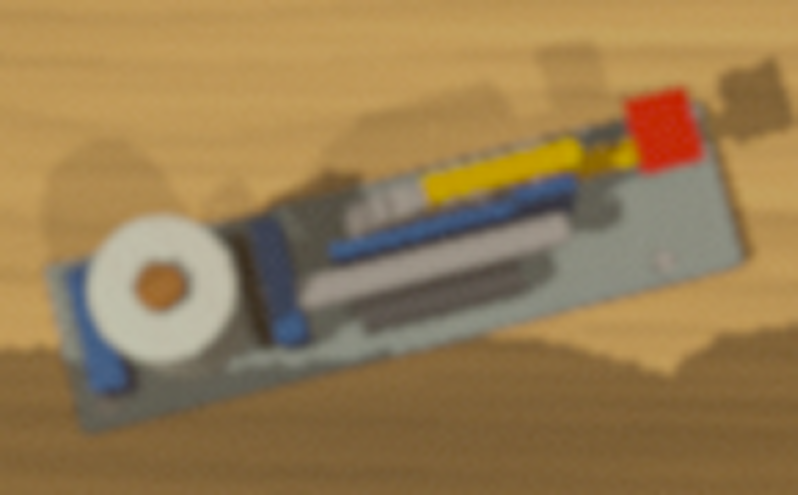

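View pics/c_sc.png

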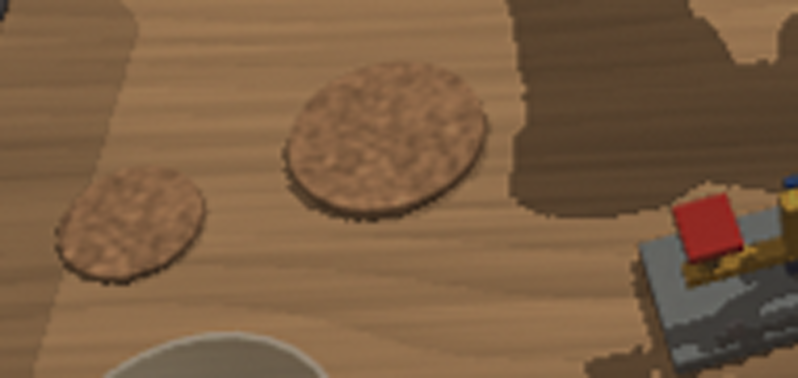

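The crops show the larger mat at scene (171,212), radius about 56 mm. The small one at (110,232) has a radius of about 40 mm. The paddle is at the -y end of the clamp and the tin is at the other. Next I'll work out the clamp yaw and the approach.

```bash
cat >> h.py <<'E'
from scipy.spatial.transform import Rotation as Ro
def plan(p,yaw_y):
    "tool shift (in present tool axes) and turn about tool z, to TCP p with tool y at yaw_y deg (mod 180)"
    s=status.get_state(); R=Ro.from_quat(s['eef_rot']).as_matrix()
    cur=np.degrees(np.arctan2(R[1,1],R[0,1])); d=(yaw_y-cur+90)%180-90
    print('t',round(s['clock'],2),'pos',s['tool_pos'].round(4),'tilt',R[:,2].round(4),'shift',(R.T@(np.array(p)-s['tool_pos'])).round(4),'turn z',-d.round(2),'F',s['contact_force'].round(2),'op',round(s['opening'],3))
E
cat > q.py <<'E'
from h import *
np.set_printoptions(precision=4,suppress=True)
g=lambda c:np.array(c)/5.5+[205,160]
br,bl,tl,tr=[atz('top',g(c),.012) for c in((745,258),(88,430),(45,268),(703,105))]
print(br,bl,tl,tr,np.linalg.norm(br-bl),np.linalg.norm(bl-tl))
for a,b in((bl,br),(tl,tr)): print('clampx yaw',np.degrees(np.arctan2(*(a-b)[1::-1]))-90)
print('knob top',atz('top',(233.8,211.7),.115),atz('scene',(346.4,193.4),.113))
print('pad top cam',[atz('top',(326.1,183.9),z) for z in(.07,.08,.09)],'scene',[atz('scene',(248.1,233.6),z) for z in(.07,.08,.09)])
pc=[g(c) for c in((627,97),(685,88),(702,160),(643,172))]
pw=[atz('top',c,.082) for c in pc]; print(pw,np.mean(pw,0))
plan([.603,-.097,.30],15)
E
python3 q.py
```

```text
[ 0.5604 -0.1415  0.012 ] [0.4774 0.1542 0.012 ] [0.5511 0.1767 0.012 ] [ 0.6309 -0.1227  0.012 ] 0.3071108219659638 0.0770165400553412
clampx yaw 15.664512846834697
clampx yaw 14.923601162673876
knob top [0.5302 0.1102 0.115 ] [0.5336 0.1127 0.113 ]
pad top cam [array([ 0.6059, -0.1001,  0.07  ]), array([ 0.6038, -0.0991,  0.08  ]), array([ 0.6017, -0.0981,  0.09  ])] scene [array([ 0.5943, -0.0964,  0.07  ]), array([ 0.6016, -0.0956,  0.08  ]), array([ 0.6089, -0.0947,  0.09  ])]
[array([ 0.6181, -0.0824,  0.082 ]), array([ 0.6223, -0.1069,  0.082 ]), array([ 0.5913, -0.1141,  0.082 ]), array([ 0.5858, -0.0892,  0.082 ])] [ 0.6044 -0.0982  0.082 ]
t 1.5 pos [0.2392 0.5774 0.4047] tilt [ 0.      0.0001 -1.    ] shift [-0.5942 -0.4838  0.1047] turn z 52.49 F [ 0.31 -0.19  0.36] op 1.002
```

play_rows([
  [0, -0.03, -0.024, 0, 0, 0, 0],
  [0, -0.03, -0.024, 0, 0, 0, 0],
  [0, -0.03, -0.024, 0, 0, 0, 0],
  [0, -0.03, -0.024, 0, 0, 0, 0],
  [0, -0.03, -0.024, 0, 0, 0, 0],
  [0, -0.03, -0.024, 0, 0, 0, 0],
  [0, -0.03, -0.024, 0, 0, 0, 0],
  [0, -0.03, -0.024, 0, 0, 0, 0],
])

```text
clock: 2.5
tool_pos: [0.3881, 0.3071, 0.4049]
eef_rot: [0.195, 0.981, 0.0, 0.0]
contact_force: [0.9, 0.8, -0.4]
opening: 0.118
finger_force: 0.0
```

play_rows([
  [0, -0.03, -0.024, 0, 0, 0, 0],
  [0, -0.03, -0.024, 0, 0, 0, 0],
  [0, -0.03, -0.024, 0, 0, 0, 0],
  [0, -0.03, -0.024, 0, 0, 0, 0],
  [0, -0.03, -0.024, 0, 0, 0, 0],
  [0, -0.03, -0.024, 0, 0, 0, 0],
  [0, -0.03, -0.024, 0, 0, 0, 0],
  [0, -0.03, -0.024, 0, 0, 0, 0],
])

```text
clock: 3.5
tool_pos: [0.5363, 0.0378, 0.4049]
eef_rot: [0.195, 0.981, 0.0, 0.0]
contact_force: [0.0, -0.5, -0.1]
opening: 0.006
finger_force: 0.0
```

play_rows([
  [0, -0.03, -0.025, 0.025, 0, 0, 0],
  [0, -0.03, -0.025, 0.025, 0, 0, 0],
  [0, 0, 0, 0.02, 0, 0, 10.5],
  [0, 0, 0, 0, 0, 0, 10.5],
  [0, 0, 0, 0, 0, 0, 10.5],
  [0, 0, 0, 0, 0, 0, 10.5],
  [0, 0, 0, 0, 0, 0, 10.5],
  [0, 0, 0, 0, 0, 0, 0],
])

```text
clock: 4.5
tool_pos: [0.5721, -0.0299, 0.3348]
eef_rot: [0.608, 0.794, -0.0, 0.0]
contact_force: [-0.1, -0.5, -0.6]
opening: 0.005
finger_force: 0.0
```

```bash
python3 -c "
from h import *
plan([.603,-.098,.28],15.3)"
```

```text
t 4.5 pos [ 0.5721 -0.0299  0.3348] tilt [ 2.e-04 -4.e-04 -1.e+00] shift [-0.0738  0.0121  0.0548] turn z -0.17 F [-0.07 -0.53 -0.56] op 0.005
```

play_rows([
  [0, -0.037, 0.006, 0, 0, 0, 0],
  [0, -0.037, 0.006, 0, 0, 0, 0],
  [0, 0, 0, 0.025, 0, 0, 0],
  [0, 0, 0, 0.025, 0, 0, 0],
  [0, 0, 0, 0.019, 0, 0, 0],
  [0, 0, 0, 0, 0, 0, 0],
])

```text
clock: 5.25
tool_pos: [0.6022, -0.0984, 0.2644]
eef_rot: [0.608, 0.794, -0.001, -0.001]
contact_force: [-0.9, -0.4, -0.4]
opening: 0.001
finger_force: 0.0
```

```bash
python3 -c "
from h import *
plan([.603,-.098,.266],15.3)
a=snap('scene');b=snap('top')
c=lambda im,u,v:cv2.resize(im[v-45:v+45,u-45:u+45],(395,395),interpolation=cv2.INTER_CUBIC)
cv2.imwrite('pics/press.png',np.hstack([c(a,250,225),c(b,315,190)])[:,:,::-1])
print(proj('scene',[.603,-.098,.1]),proj('top',[.603,-.098,.1]))"
```

```text
t 5.25 pos [ 0.6022 -0.0984  0.2644] tilt [-2.9e-03  6.0e-04 -1.0e+00] shift [ 0.0002  0.0009 -0.0016] turn z -0.21 F [-0.85 -0.4  -0.42] op 0.001
[246.06454892 228.31629934] [326.47849025 182.42127062]
```

View pics/press.png

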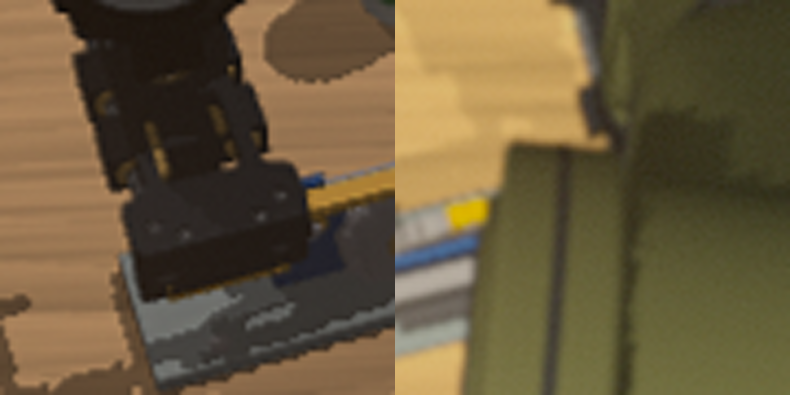

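play_rows([
  [0, 0, 0, 0.003, 0, 0, 0],
  [0, 0, 0, 0.003, 0, 0, 0],
  [0, 0, 0, 0.003, 0, 0, 0],
  [0, 0, 0, 0, 0, 0, 0],
])

```text
clock: 5.85
tool_pos: [0.6026, -0.0985, 0.2565]
eef_rot: [0.609, 0.793, -0.0, -0.0]
contact_force: [0.2, -0.8, -0.2]
opening: 0.005
finger_force: 0.0
```

play_rows([
  [0, 0, 0, 0.0015, 0, 0, 0],
  [0, 0, 0, 0.0015, 0, 0, 0],
  [0, 0, 0, 0, 0, 0, 0],
])

```text
clock: 6.22
tool_pos: [0.6028, -0.0987, 0.254]
eef_rot: [0.609, 0.793, 0.0, 0.0]
contact_force: [-0.1, 0.5, 3.2]
opening: -0.001
finger_force: 1.4
```

play_rows([
  [0, 0, 0, 0.001, 0, 0, 0],
  [0, 0, 0, 0, 0, 0, 0],
])

```text
clock: 6.48
tool_pos: [0.6028, -0.0988, 0.2532]
eef_rot: [0.609, 0.793, 0.0, 0.0]
contact_force: [-0.8, -0.9, 4.7]
opening: 0.002
finger_force: 2.5
```

play_rows([
  [0, 0, 0, 0.001, 0, 0, 0],
  [0, 0, 0, 0.001, 0, 0, 0],
  [0, 0, 0, 0, 0, 0, 0],
])

```text
clock: 6.85
tool_pos: [0.6029, -0.099, 0.2514]
eef_rot: [0.609, 0.793, 0.0, 0.001]
contact_force: [-1.3, -0.2, 6.2]
opening: 0.005
finger_force: 3.0
```

play_rows([
  [0, 0, 0, 0.001, 0, 0, 0],
  [0, 0, 0, 0.001, 0, 0, 0],
  [0, 0, 0, 0, 0, 0, 0],
])

```text
clock: 7.22
tool_pos: [0.6029, -0.0992, 0.2495]
eef_rot: [0.609, 0.793, 0.0, 0.001]
contact_force: [-1.2, -0.2, 6.7]
opening: 0.005
finger_force: 3.4
```

play_rows([
  [0, 0, 0, 0.001, 0, 0, 0],
  [0, 0, 0, 0, 0, 0, 0],
])

```text
clock: 7.48
tool_pos: [0.6029, -0.0993, 0.2484]
eef_rot: [0.609, 0.793, -0.0, 0.001]
contact_force: [-1.7, -0.4, 5.6]
opening: 0.004
finger_force: 2.7
```

play_rows([
  [0, 0, 0, 0.001, 0, 0, 0],
  [0, 0, 0, 0, 0, 0, 0],
])

```text
clock: 7.72
tool_pos: [0.603, -0.0993, 0.2473]
eef_rot: [0.609, 0.793, -0.0, 0.001]
contact_force: [-1.5, -1.4, 7.4]
opening: 0.003
finger_force: 3.5
```

play_rows([
  [0, 0, 0, 0.001, 0, 0, 0],
  [0, 0, 0, 0, 0, 0, 0],
])

```text
clock: 7.98
tool_pos: [0.603, -0.0994, 0.2464]
eef_rot: [0.609, 0.793, -0.0, 0.001]
contact_force: [-0.9, -1.6, 7.5]
opening: -0.001
finger_force: 3.7
```

```bash
python3 -c "
from h import *
a=snap('scene');b=snap('top')
c=lambda im,u,v:cv2.resize(im[v-40:v+40,u-40:u+40],(395,395),interpolation=cv2.INTER_CUBIC)
cv2.imwrite('pics/jaw.png',np.hstack([c(a,330,220),c(b,245,210)])[:,:,::-1])"
```

```text
(no output)
```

View pics/jaw.png

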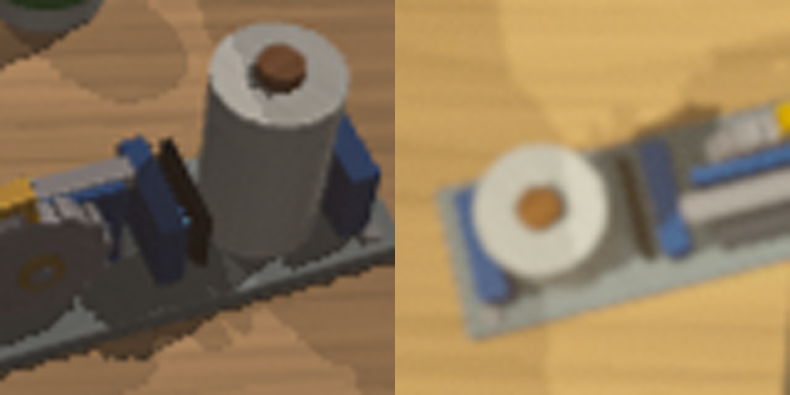

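The pawl is off: a gap has opened between the jaw pad and the standing tin, so the jaw is moving. I'll hold.

play_rows([
  [0, 0, 0, 0.0003, 0, 0, 0],
  [0, 0, 0, 0, 0, 0, 0],
  [0, 0, 0, 0, 0, 0, 0],
  [0, 0, 0, 0, 0, 0, 0],
  [0, 0, 0, 0, 0, 0, 0],
  [0, 0, 0, 0, 0, 0, 0],
  [0, 0, 0, 0, 0, 0, 0],
  [0, 0, 0, 0, 0, 0, 0],
])

```text
clock: 9.07
tool_pos: [0.603, -0.0994, 0.2463]
eef_rot: [0.609, 0.793, -0.0, 0.001]
contact_force: [-1.1, -2.2, 7.8]
opening: 0.005
finger_force: 4.2
```

play_rows([
  [0, 0, 0, 0, 0, 0, 0],
  [0, 0, 0, 0, 0, 0, 0],
  [0, 0, 0, 0, 0, 0, 0],
  [0, 0, 0, 0, 0, 0, 0],
  [0, 0, 0, 0, 0, 0, 0],
  [0, 0, 0, 0, 0, 0, 0],
  [0, 0, 0, 0, 0, 0, 0],
  [0, 0, 0, 0, 0, 0, 0],
])

```text
clock: 10.07
tool_pos: [0.603, -0.0993, 0.2463]
eef_rot: [0.609, 0.793, -0.0, 0.001]
contact_force: [-0.8, -1.6, 9.1]
opening: 0.002
finger_force: 4.2
```

play_rows([
  [0, 0, 0, 0, 0, 0, 0],
  [0, 0, 0, 0, 0, 0, 0],
  [0, 0, 0, 0, 0, 0, 0],
  [0, 0, 0, 0, 0, 0, 0],
  [0, 0, 0, 0, 0, 0, 0],
  [0, 0, 0, 0, 0, 0, 0],
  [0, 0, 0, 0, 0, 0, 0],
  [0, 0, 0, 0, 0, 0, 0],
])

```text
clock: 11.08
tool_pos: [0.603, -0.0994, 0.2463]
eef_rot: [0.609, 0.793, -0.0, 0.001]
contact_force: [-0.7, -1.8, 7.5]
opening: 0.005
finger_force: 4.2
```

```bash
python3 -c "
from h import *
c=lambda im,u,v:cv2.resize(im[v-40:v+40,u-40:u+40],(395,395),interpolation=cv2.INTER_CUBIC)
a=snap('scene');[play for play in []];b=snap('top','top1.png');d=snap('top')
cv2.imwrite('pics/jaw2.png',np.hstack([c(a,330,220),c(b,245,210)])[:,:,::-1])"
```

```text
(no output)
```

View pics/jaw2.png

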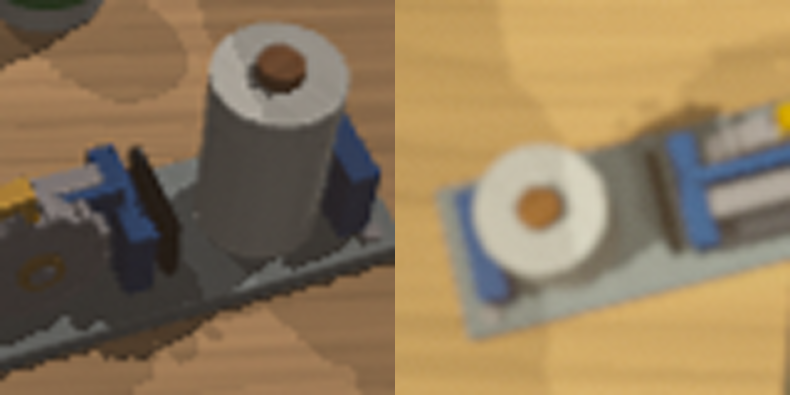

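The jaw is well back and the tin hasn't moved. I'll hold another second and check that the jaw has stopped, measuring its travel.

play_rows([
  [0, 0, 0, 0, 0, 0, 0],
  [0, 0, 0, 0, 0, 0, 0],
  [0, 0, 0, 0, 0, 0, 0],
  [0, 0, 0, 0, 0, 0, 0],
  [0, 0, 0, 0, 0, 0, 0],
  [0, 0, 0, 0, 0, 0, 0],
  [0, 0, 0, 0, 0, 0, 0],
  [0, 0, 0, 0, 0, 0, 0],
])

```text
clock: 12.22
tool_pos: [0.603, -0.0994, 0.2463]
eef_rot: [0.609, 0.793, 0.0, 0.001]
contact_force: [-2.0, -1.0, 7.5]
opening: 0.004
finger_force: 4.1
```

```bash
cat > j.py <<'E'
from h import *
b=snap('top'); o=cv2.imread('pics/top1.png')[:,:,::-1]; z=cv2.imread('pics/top0.png')[:,:,::-1]
sl=np.s_[175:245,210:300]
print('diff now',np.abs(b[sl].astype(int)-o[sl]).mean(),'vs start',np.abs(b[sl].astype(int)-z[sl]).mean())
yaw=np.radians(15.3); ey=np.array([-np.sin(yaw),np.cos(yaw)]); tin=np.array([.531,.1115])
g=lambda c:(np.array(c)-[395,0])/395*80+[205,170]
for c in((668,135),(697,247),(692,132),(718,245)): print(round(float((atz('top',g(c),.055)[:2]-tin)@ey),4))
s=status.get_state(); print(s['clock'],s['contact_force'])
E
python3 j.py
```

```text
diff now 0.982010582010582 vs start 28.532222222222224
-0.0651
-0.0655
-0.0768
-0.0755
12.275 [-1.7958844  -1.00998373  8.03070361]
```

The jaw's back edge measures -76 mm, against -52-24 = -76 expected, and it has stopped moving. Now I'll let the paddle up and go over the tin.

play_rows([
  [0, 0, 0, -0.003, 0, 0, 0],
  [0, 0, 0, -0.005, 0, 0, 0],
  [0, 0, 0, -0.01, 0, 0, 0],
  [0, 0, 0, -0.025, 0, 0, 0],
  [0, 0, 0, -0.03, 0, 0, 0],
  [0, 0, 0, -0.03, 0, 0, 0],
  [100, 0, 0, 0, 0, 0, 0],
  [100, 0, 0, 0, 0, 0, 0],
])

```text
clock: 13.28
tool_pos: [0.6023, -0.0983, 0.3478]
eef_rot: [0.609, 0.793, -0.0, -0.001]
contact_force: [0.1, -0.2, -1.5]
opening: 0.205
finger_force: 0.0
```

```bash
python3 -c "
from h import *
plan([.532,.1115,.320],15.3)"; python3 j.py | head -1
```

```text
t 13.28 pos [ 0.6023 -0.0983  0.3478] tilt [-1.4e-03  5.0e-04 -1.0e+00] shift [ 0.2209 -0.0135  0.028 ] turn z -0.29 F [ 0.1  -0.2  -1.48] op 0.205
diff now 19.912116402116403 vs start 42.41164021164021
```

play_rows([
  [100, 0.037, -0.0023, 0, 0, 0, 0],
  [100, 0.037, -0.0023, 0, 0, 0, 0],
  [100, 0.037, -0.0023, 0, 0, 0, 0],
  [100, 0.037, -0.0023, 0, 0, 0, 0],
  [100, 0.037, -0.0023, 0, 0, 0, 0],
  [100, 0.036, -0.002, 0, 0, 0, 0],
  [100, 0, 0, 0.028, 0, 0, 0],
  [100, 0, 0, 0, 0, 0, 0],
])

```text
clock: 14.32
tool_pos: [0.5313, 0.1116, 0.3182]
eef_rot: [0.608, 0.794, -0.002, -0.002]
contact_force: [0.3, 0.5, -0.1]
opening: 1.0
finger_force: 0.0
```

```bash
python3 -c "
from h import *
a=snap('scene')
cv2.imwrite('pics/tin.png',cv2.resize(a[120:270,230:430],(800,600),interpolation=cv2.INTER_CUBIC)[:,:,::-1])
plan([.532,.1115,.225],15.3)"
```

```text
t 14.38 pos [0.532  0.111  0.3193] tilt [-0.0033 -0.0012 -1.    ] shift [0.0005 0.0005 0.0943] turn z -0.32 F [ 0.    0.08 -0.07] op 1.002
```

View pics/tin.png

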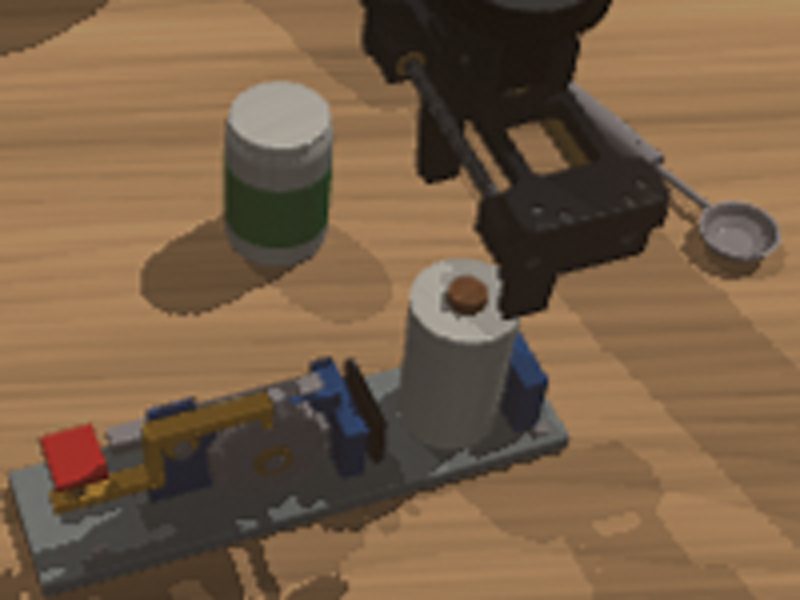

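The jaw stays back with the pawl up. The fingers straddle the standing tin, so I'm descending.

play_rows([
  [100, 0, 0, 0.025, 0, 0, 0],
  [100, 0, 0, 0.025, 0, 0, 0],
  [100, 0, 0, 0.015, 0, 0, 0],
  [100, 0, 0, 0.015, 0, 0, 0],
  [100, 0, 0, 0.013, 0, 0, 0],
  [100, 0, 0, 0, 0, 0, 0],
])

```text
clock: 15.12
tool_pos: [0.5323, 0.1113, 0.2267]
eef_rot: [0.609, 0.793, -0.001, -0.0]
contact_force: [-0.2, 0.5, 1.1]
opening: 0.996
finger_force: 0.0
```

play_rows([
  [50, 0, 0, 0, 0, 0, 0],
  [40, 0, 0, 0, 0, 0, 0],
  [40, 0, 0, 0, 0, 0, 0],
  [40, 0, 0, 0, 0, 0, 0],
  [40, 0, 0, 0, 0, 0, 0],
], grip_force=15)

```text
clock: 15.75
tool_pos: [0.5323, 0.1114, 0.2277]
eef_rot: [0.609, 0.793, -0.0, -0.0]
contact_force: [-2.8, -1.3, 4.9]
opening: 0.652
finger_force: 15.0
```

play_rows([
  [40, 0, 0, 0, 0, 0, 0],
  [40, 0, 0, -0.003, 0, 0, 0],
  [40, 0, 0, -0.006, 0, 0, 0],
  [40, 0, 0, -0.012, 0, 0, 0],
  [40, 0, 0, -0.02, 0, 0, 0],
  [40, 0, 0, -0.03, 0, 0, 0],
  [40, 0, 0, -0.03, 0, 0, 0],
  [40, 0, 0, 0, 0, 0, 0],
], grip_force=25)

```text
clock: 16.75
tool_pos: [0.5333, 0.1115, 0.3308]
eef_rot: [0.609, 0.793, 0.002, 0.002]
contact_force: [0.2, 0.0, -3.3]
opening: 0.648
finger_force: 25.0
```

```bash
python3 -c "
from h import *
plan([.472,-.283,.32],15.3)
a=snap('scene')
cv2.imwrite('pics/lift.png',cv2.resize(a[100:270,230:430],(600,510),interpolation=cv2.INTER_CUBIC)[:,:,::-1])"
```

```text
t 16.75 pos [0.5333 0.1115 0.3308] tilt [ 0.0053  0.0015 -1.    ] shift [-0.3653 -0.1613  0.0099] turn z -0.31 F [ 0.21  0.04 -3.25] op 0.648
```

View pics/lift.png

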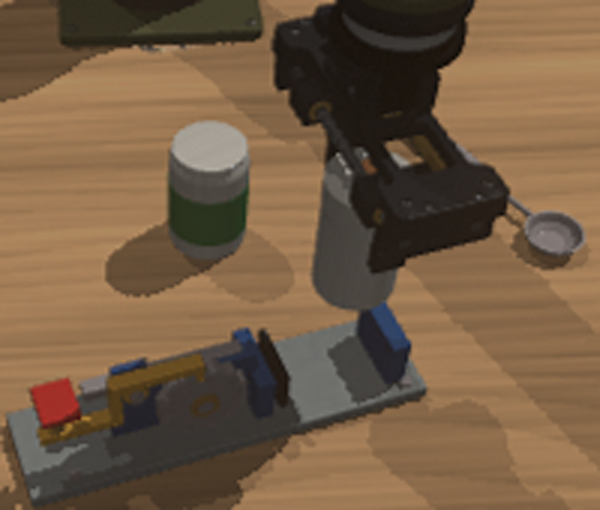

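The tin is lifted out. Carrying it to the mat.

play_rows([
  [40, -0.01, -0.0045, -0.01, 0, 0, 0],
  [40, -0.02, -0.009, 0, 0, 0, 0],
  [40, -0.027, -0.012, 0, 0, 0, 0],
  [40, -0.027, -0.012, 0, 0, 0, 0],
  [40, -0.027, -0.012, 0, 0, 0, 0],
  [40, -0.027, -0.012, 0, 0, 0, 0],
  [40, -0.027, -0.012, 0, 0, 0, 0],
  [40, -0.027, -0.012, 0, 0, 0, 0],
])

```text
clock: 17.8
tool_pos: [0.4987, -0.0979, 0.3378]
eef_rot: [0.609, 0.793, -0.001, -0.001]
contact_force: [0.2, 0.7, -2.5]
opening: 0.649
finger_force: 25.0
```

play_rows([
  [40, -0.027, -0.012, 0, 0, 0, 0],
  [40, -0.027, -0.012, 0, 0, 0, 0],
  [40, -0.027, -0.012, 0, 0, 0, 0],
  [40, -0.027, -0.012, 0, 0, 0, 0],
  [40, -0.027, -0.012, 0, 0, 0, 0],
  [40, -0.02, -0.008, 0, 0, 0, 0],
  [40, -0.012, -0.005, 0, 0, 0, 0],
  [40, 0, 0, 0, 0, 0, 0],
])

```text
clock: 18.8
tool_pos: [0.4716, -0.2773, 0.338]
eef_rot: [0.61, 0.793, -0.0, -0.0]
contact_force: [0.9, 0.4, -2.4]
opening: 0.655
finger_force: 25.0
```

```bash
python3 -c "
from h import *
plan([.472,-.283,.227],15.3)
a=snap('scene')
cv2.imwrite('pics/mat.png',cv2.resize(a[100:270,80:280],(700,595),interpolation=cv2.INTER_CUBIC)[:,:,::-1])"
```

```text
t 18.8 pos [ 0.4716 -0.2773  0.338 ] tilt [-1.1e-03  1.0e-04 -1.0e+00] shift [-0.0056 -0.0009  0.111 ] turn z -0.42 F [ 0.92  0.43 -2.37] op 0.655
```

View pics/mat.png

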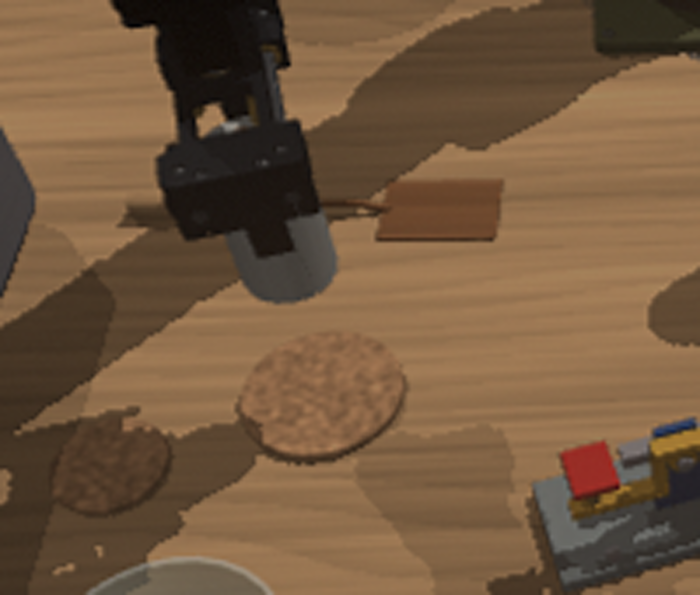

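The tin hangs above and behind the mat in this view, which is expected at its height. The mat centre is at about crop (322,396). Lowering now.

play_rows([
  [40, -0.0055, -0.001, 0.02, 0, 0, 0],
  [40, 0, 0, 0.025, 0, 0, 0],
  [40, 0, 0, 0.025, 0, 0, 0],
  [40, 0, 0, 0.02, 0, 0, 0],
  [40, 0, 0, 0.012, 0, 0, 0],
  [40, 0, 0, 0.005, 0, 0, 0],
  [40, 0, 0, 0, 0, 0, 0],
  [40, 0, 0, 0, 0, 0, 0],
])

```text
clock: 19.85
tool_pos: [0.473, -0.282, 0.232]
eef_rot: [0.609, 0.793, 0.0, 0.001]
contact_force: [0.5, 0.1, -2.4]
opening: 0.652
finger_force: 25.0
```

play_rows([
  [40, 0, 0, 0.002, 0, 0, 0],
  [40, 0, 0, 0.002, 0, 0, 0],
  [40, 0, 0, 0, 0, 0, 0],
])

```text
clock: 20.23
tool_pos: [0.4727, -0.282, 0.2273]
eef_rot: [0.609, 0.793, 0.0, -0.0]
contact_force: [-0.4, -0.1, -2.8]
opening: 0.65
finger_force: 25.0
```

play_rows([
  [40, 0, 0, 0.001, 0, 0, 0],
  [40, 0, 0, 0.001, 0, 0, 0],
  [40, 0, 0, 0, 0, 0, 0],
])

```text
clock: 20.6
tool_pos: [0.4727, -0.2819, 0.2253]
eef_rot: [0.609, 0.793, 0.0, -0.0]
contact_force: [0.9, -0.1, -3.1]
opening: 0.649
finger_force: 25.0
```

play_rows([
  [40, 0, 0, 0.001, 0, 0, 0],
  [40, 0, 0, 0.001, 0, 0, 0],
  [40, 0, 0, 0, 0, 0, 0],
])

```text
clock: 20.98
tool_pos: [0.4727, -0.2819, 0.2238]
eef_rot: [0.609, 0.793, 0.0, 0.0]
contact_force: [-1.2, 1.3, 2.5]
opening: 0.655
finger_force: 25.0
```

play_rows([
  [40, 0, 0, 0.001, 0, 0, 0],
  [40, 0, 0, 0, 0, 0, 0],
])

```text
clock: 21.22
tool_pos: [0.4727, -0.2819, 0.2237]
eef_rot: [0.609, 0.793, 0.0, 0.0]
contact_force: [-2.0, 1.4, 11.4]
opening: 0.652
finger_force: 25.0
```

Contact is at the expected height (0.2237). I'll ease off slightly, check where it stands, then open and retreat straight up.

play_rows([
  [40, 0, 0, -0.001, 0, 0, 0],
  [64, 0, 0, 0, 0, 0, 0],
  [70, 0, 0, 0, 0, 0, 0],
  [80, 0, 0, 0, 0, 0, 0],
  [100, 0, 0, 0, 0, 0, 0],
  [100, 0, 0, 0, 0, 0, 0],
  [100, 0, 0, 0, 0, 0, 0],
], grip_force=5)

```text
clock: 22.1
tool_pos: [0.4728, -0.282, 0.2233]
eef_rot: [0.609, 0.793, 0.0, -0.0]
contact_force: [-0.4, -0.6, -0.7]
opening: 1.002
finger_force: 0.0
```

play_rows([
  [100, 0, 0, -0.01, 0, 0, 0],
  [100, 0, 0, -0.02, 0, 0, 0],
  [100, 0, 0, -0.03, 0, 0, 0],
  [100, 0, 0, -0.03, 0, 0, 0],
  [100, 0, 0, -0.03, 0, 0, 0],
  [100, 0.04, 0, -0.03, 0, 0, 0],
  [100, 0.05, 0, -0.02, 0, 0, 0],
  [100, 0.05, 0, 0, 0, 0, 0],
])

```text
clock: 23.1
tool_pos: [0.4364, -0.1456, 0.3955]
eef_rot: [0.609, 0.793, 0.001, 0.002]
contact_force: [1.0, 0.8, -0.4]
opening: 0.999
finger_force: 0.0
```

play_rows([
  [100, 0.05, 0, 0, 0, 0, 0],
  [100, 0.05, 0, 0, 0, 0, 0],
  [100, 0.05, 0, 0, 0, 0, 0],
  [100, 0.05, 0, 0, 0, 0, 0],
  [100, 0, 0, 0, 0, 0, 0],
  [100, 0, 0, 0, 0, 0, 0],
])

```text
clock: 23.85
tool_pos: [0.3848, 0.0461, 0.3938]
eef_rot: [0.609, 0.793, 0.0, 0.0]
contact_force: [0.3, -0.9, 0.1]
opening: 0.998
finger_force: 0.0
```

```bash
python3 -c "
from h import *
a=snap('scene');b=snap('top')
c=lambda im,u,v,k=45:cv2.resize(im[v-k:v+k,u-k:u+k],(395,395),interpolation=cv2.INTER_CUBIC)
cv2.imwrite('pics/end.png',np.vstack([np.hstack([c(a,171,205),c(b,399,244)])])[:,:,::-1])
for n,im in(('scene',a),('top',b)): print(n,'expected knob top if centred',proj(n,[.472,-.283,.112]))"
```

```text
scene expected knob top if centred [160.55042569 180.68964507]
top expected knob top if centred [411.64847532 240.85367398]
```

View pics/end.png

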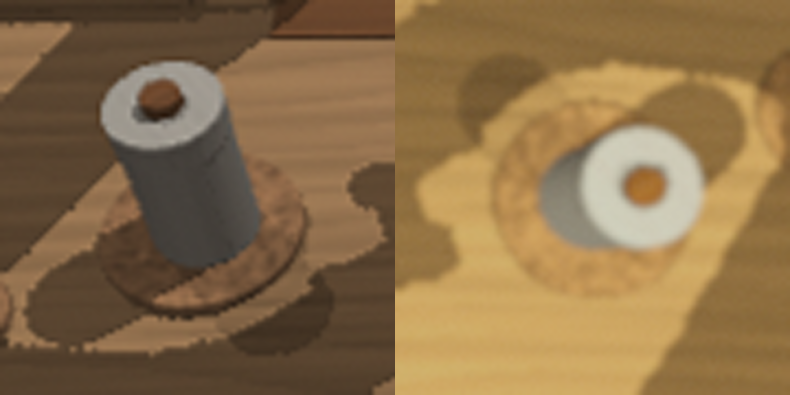

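The tin stands upright and centred on the larger mat. The knob is at top (411,241), against (412,241) expected.

```bash
python3 -c "
from h import *
print(r.finish_job())"
```

```text
the job is handed in; nothing more can be done
None
```

The clamp jaw is fully back and the tin stands upright, centred on the larger cork mat. I handed the job in at about 24 s; the hand-in call didn't report a verdict.

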